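Set out the pH calibration line

TASK

Set out the bench for calibrating the pH meter: the three buffer bottles belong in the rack in their order of use, counting outwards from the meter - green cap in the well nearest the meter, red cap in the middle, blue cap farthest away - each pushed fully down until its yellow latch has snapped back over its shoulder. Take the empty glass beaker that stands among the bottles (for rinsing the probe) and stand it upright on the bench about midway between the meter and the rack, in line with the row of bottles and well clear of both. Leave the meter and the brown bottle standing among them where they are.

Things in the scene. Friction and masses are not known exactly. Their poses are not given: they have to be found in the camera images.
- bottle_green: Green cap, green label band: white plastic buffer bottle, upright, 45 mm across, 88 mm tall, 0.07 to 0.17 kg. Origin: centre of its underside, z up. Body 45 mm across up to 53 mm height, then the shoulder, cap 31 mm across from 65 to 88 mm. Grip it by the cap, tool centre about 86 mm above the underside, so that the fingers stay above rack and latch.
- bottle_red: Red cap, red label band: white plastic buffer bottle, upright, 45 mm across, 88 mm tall, 0.07 to 0.17 kg. Origin: centre of its underside, z up. Body 45 mm across up to 53 mm height, then the shoulder, cap 31 mm across from 65 to 88 mm. Grip it by the cap, tool centre about 86 mm above the underside, so that the fingers stay above rack and latch.
- bottle_blue: Blue cap, blue label band: white plastic buffer bottle, upright, 45 mm across, 88 mm tall, 0.07 to 0.17 kg. Origin: centre of its underside, z up. Body 45 mm across up to 53 mm height, then the shoulder, cap 31 mm across from 65 to 88 mm. Grip it by the cap, tool centre about 86 mm above the underside, so that the fingers stay above rack and latch.
- beaker: Empty clear glass beaker, upright, 54 mm across the rim, 48 mm across the wall, 71 mm tall, 0.06 kg. Origin: underside, middle of its outline (the wall's axis lies 2 mm to -y of it), z up. The pouring lip sticks out to +y, 30 mm from the origin, so grip it across its x axis, from above, tool centre about 50 mm over the bench.
- rack: Grey bottle rack, fixed, with a row of three white wells. Origin: on the bench under the middle well; x to the latches (away from the robot), y along the row to the left. Wells at y = +80, 0, -80 mm: floor 6 mm over the bench, 48 mm bore, flared to 59 mm at the rim, 45 mm high. Base plate x -36 to +50, y -122 to +122 mm. Enter from 100 mm up; fingers along y.
- meter: Hand-held pH meter, black case with green face and a grey display, 86 x 170 x 32 mm, lying face up, its long side roughly across the row, to the left or to the right of the rack. Origin: underside, middle of its outline; x across its 86 mm width (edges 43 mm from the origin), y along its 170 mm length. Not to be moved.
- latch_left (a joint): Angle (rad) of the yellow snap latch behind the left (rack y = +80 mm) well, as seen from the robot. 0 = shut; grows as its top tilts away from the well (stop at 0.45). Sprung shut: 1.5 N at the nose, 3 N pushed aside. A bottle coming straight down the well's axis pushes it aside by itself (up to about 8 N down); it snaps over the shoulder when the bottle is on the floor.
- latch_mid (a joint): Angle (rad) of the yellow snap latch behind the middle well, as seen from the robot. 0 = shut; grows as its top tilts away from the well (stop at 0.45). All latches: 15 mm wide, pivot at rack x = 40 mm; slanting face from x = 30 mm at 90 mm height down to the nose at x = 18 mm, 70 mm over the bench.
- latch_right (a joint): Angle (rad) of the yellow snap latch behind the right (rack y = -80 mm) well, as seen from the robot. 0 = shut; grows as its top tilts away from the well (stop at 0.45). Built and sprung like the others.
- brown_bottle: Amber glass bottle with a black cap, 55 mm across, 112 mm tall: a bystander among the bottles, to be left alone. Origin: centre of its underside.
Not all that is in view belongs to the job. What is shaped like the bottle_blue but pink is not meant.

How it is judged:
By the outcome, as a careful person would: the job done as asked, in the order asked, and still so for the second after the job is handed in, with the robot touching nothing.
It also fails if it takes over 120 s, if anything falls off the work surface, if the arm or the gripper's body presses on something with over 40 N, if the wrist force passes 120 N, or if a joint passes its speed limit or range.

ROBOT

A 6-joint arm with a two-finger parallel gripper is mounted at the origin on a cart in front of the work surface, level with it; the furniture and walls round the work are solid. World frame = base frame: x ahead of the robot, y to its left, z up, the work surface at z = 0. Lengths are in mm, angles in rad, forces in N, time in s.
With the tool pointing down it reaches from about 350 to 875 mm from the base axis. Payload 4.2 kg.
Tool frame: the origin (TCP) lies between the finger pads, 19 mm behind the fingertips; this is the grasp point; z points along the fingers, y is the line along which they close (so a half turn about z gives the same grasp; the last joint's range is limited). The gripper opens to 85 mm and grips with 20 to 120 N. Pads are 22 mm wide; open, the fingers measure 114 mm over their backs; the gripper's body (76 mm by 85 mm) begins 54 mm behind the grasp point. The pads swing forward as they close: fully open they stand 13 mm farther back than shut.
Start: joints at [1.489, 0.385, 0.008, 0, -1.194, -0.259], TCP at [208.868, 589.045, 250.012] pointing down, gripper open.
Joint ranges: [-3.14, 3.14], [-1.21, 2.06], [-1.07, 1.41], [-3.16, 2.05], [-2.99, -0.16], [-3.1, 3.1]. Speed limits (rad/s): [2.79, 2.79, 3.14, 3.14, 3.14, 3.14].

INTERFACE

Orientations are given as a unit quaternion [x, y, z, w].
In Python, from bench import arm gives the robot as it stands.
- The arm moves only by the shell command python3 -m pendant 'ROWS'. ROWS is JSON, a list of rows, each a list of 7 numbers: the shift along the tool's x, y, z in m, then the turn, a rotation vector about the tool's x, y, z in degrees, then the finger opening in m, from 0 to 0.0854. In form: [[x, y, z, wx, wy, wz, fingers], ...]. A call has 1 to 12 rows; each row shifts and turns the commanded pose from where the row before left it, along the tool's axes as they then stand; what a row does not reach is not made up. A row lasts 1/10 s, in which the tool goes at most 50 mm and 8.59 degrees, less where a joint would pass 70% of its speed; a pose out of reach is approached as far as the arm can. A call is refused whole if a number of a shift passes 0.05 or a number of a turn 8.59, either way. A call with a gripper value outside its range is refused whole. The fingers move at their own pace and stop on an object; the grip force is fixed at half the most. Time passes only in rows, so rows that do not move let the fingers close. It gives the time, the measured TCP pose, the force, the opening and the grip force at its end, in the units of the state.
- arm.read_state(): the state, without advancing time (a new reading comes with each control period).
- arm.get_image(name): name is "side" or "top" or "wrist"; returns a dict with "image" (420x560x3 uint8, red, green, blue), "fx", "fy", "cx", "cy" (pixels), "xyz" and "rotation" of the camera in the world. Camera axes: x right, y down, z forward; pixel columns grow to the right and rows downward; lengths in mm; the calibration is good to about 2 mm. A picture is of the moment at which its call begins. There is no depth.
- arm.job_done(): hands the job in; it is judged then, once.
The state is a dict: "clock": time; "joints": joint angles; "joint_vel": joint speeds; "joint_efforts": joint torques, N m; "position": TCP position; "ee_rot": TCP orientation; "contact_force": force on the tool from outside, world axes, zero at the start; "wrist_torque": the same for the moment, N m; "gripper_width": finger opening in mm; "grasp_force": force on a finger pad.
Only numpy, scipy, OpenCV 4.12 (cv2) and the standard library are available. Lean on these libraries where they do the work, as an engineer would, in place of code of your own. Each camera call takes 0.05 s, during which the arm holds its last target. There are 200 camera calls.

## Working session

There is one attempt and no reset: what is moved stays moved. The work goes in short steps, Python scripts to look and compute and a shell command to move; the robot and the scene stay as the last step left them, time stands still between calls to the robot, and variables do not carry over. Pictures are saved under pics/ and viewed, at most 14 in all, crops included, and the job is handed in when it is done.

```bash
mkdir -p pics; ls; python3 - <<'E'
from bench import arm
import cv2
for n in("top","side"):
    d=arm.get_image(n); cv2.imwrite(f"pics/{n}0.png",cv2.cvtColor(d["image"],cv2.COLOR_RGB2BGR))
    print({k:v for k,v in d.items() if k!="image"})
print(arm.read_state())
E
```

```text
pics
{'fx': 400.76349354091707, 'fy': 400.76349354091707, 'cx': 283.0523211135057, 'cy': 210.24391764359814, 'xyz': array([ 394.75691011, -133.95819103, 1173.19973548]), 'rotation': array([ 0.70633331, -0.70626515,  0.0316864 , -0.03575991])}
{'fx': 528.4007546327323, 'fy': 528.4007546327323, 'cx': 282.1800355548285, 'cy': 215.12664446710778, 'xyz': array([ -309.76793074, -1397.96186133,   779.3951421 ]), 'rotation': array([ 0.80914522, -0.24740356,  0.1485428 , -0.51186964])}
{'clock': 0.1, 'joints': array([ 1.48860019e+00,  3.85496744e-01,  6.79238043e-03, -4.21964633e-04,
       -1.19397953e+00, -2.58590879e-01]), 'joint_vel': array([ 0.00086434, -0.00015731,  0.00231152,  0.00433509,  0.00095398,
       -0.00034934]), 'joint_efforts': array([-4.68088911e-04, -3.93318200e+01,  1.88928366e+01,  4.19793203e+00,
       -2.57840897e-03,  6.80897131e-06]), 'position': array([208.72347759, 588.62533535, 249.03424248]), 'ee_rot': array([ 9.85504459e-01, -1.69646785e-01, -1.12213040e-04,  9.57388203e-04]), 'contact_force': array([ 1.47209795,  1.15386437, -0.53848452]), 'wrist_torque': array([ 0.01780635, -0.028284  ,  0.04137963]), 'grasp_force': 0.0, 'gripper_width': 85.3984066791112}
```

View pics/top0.png

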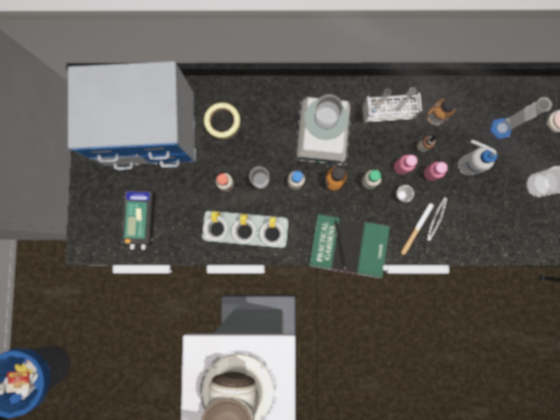

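View pics/side0.png

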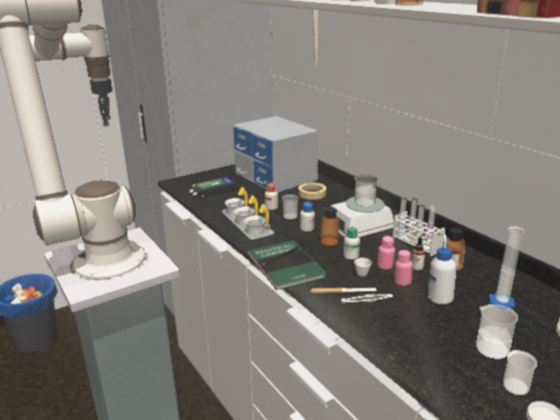

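The top view shows the meter on the left at (138,217) and the rack wells at about (217,229), (245,231) and (272,233). The row behind runs red cap (224,181), beaker (260,178), blue (297,179), brown (336,178), green (373,179).

Possible mix-ups:
- **Bottles:** the pink bottles at (405,164) and (437,170), and the blue-capped wash bottle at (487,157).
- **Beaker:** the small cup (404,194), the vessel on the scale (327,110), and the glassware at (543,182).

I choose the three capped 45 mm bottles and the beaker at (260,178). A close crop will check that choice.

```bash
cat > h.py <<'E'
import numpy as np, cv2
from scipy.spatial.transform import Rotation as R
from bench import arm
def pix2plane(d,uv,z):
    uv=np.atleast_2d(uv); q=R.from_quat(d["rotation"])if np.size(d["rotation"])==4 else R.from_matrix(d["rotation"])
    r=q.apply(np.c_[(uv[:,0]-d["cx"])/d["fx"],(uv[:,1]-d["cy"])/d["fy"],np.ones(len(uv))])
    c=d["xyz"]; return c+r*((z-c[2])/r[:,2])[:,None]
def blobs(img,lo,hi,box,amin=8):
    h=cv2.cvtColor(img,cv2.COLOR_RGB2HSV); 
    m=cv2.inRange(h,np.array(lo),np.array(hi)) if lo[0]<=hi[0] else cv2.inRange(h,np.array((lo[0],)+tuple(lo[1:])),np.array((180,)+tuple(hi[1:])))|cv2.inRange(h,np.array((0,)+tuple(lo[1:])),np.array(hi))
    x0,y0,x1,y1=box; k=np.zeros_like(m); k[y0:y1,x0:x1]=m[y0:y1,x0:x1]
    n,_,s,c=cv2.connectedComponentsWithStats(k)
    return [(c[i].round(2),s[i]) for i in range(1,n) if s[i][4]>=amin]
E
python3 - <<'E'
from h import *
d=arm.get_image("top"); im=d["image"]
c=im[150:255,110:390]; cv2.imwrite("pics/crop1.png",cv2.cvtColor(cv2.resize(c,None,fx=2.85,fy=2.85,interpolation=cv2.INTER_CUBIC),cv2.COLOR_RGB2BGR))
for n,lo,hi,box,z in [("green",(55,90,60),(85,255,255),(360,165,385,192),88),("red",(170,90,80),(12,255,255),(212,168,238,192),88),("blue",(100,110,60),(125,255,255),(285,165,310,192),88),("yellow",(20,120,120),(35,255,255),(200,205,295,240),88)]:
    for b in blobs(im,lo,hi,box): print(n,b[0],b[1],pix2plane(d,b[0],z).round(1))
E
```

```text
green [374.76 175.12] [370 170  11  11  92] [[ 595.2 -378.9   88. ]]
red [221.61 178.43] [216 172  12  13 108] [[586.3  40.9  88. ]]
blue [296.99 175.94] [293 171   9  11  80] [[ 593.1 -165.9   88. ]]
yellow [214.61 216.06] [212 212   7  10  49] [[482.8  58.4  88. ]]
yellow [243.12 219.02] [241 214   6  11  51] [[474.7 -19.2  88. ]]
yellow [271.77 222.33] [270 218   5  10  43] [[465.7 -97.1  88. ]]
```

View pics/crop1.png

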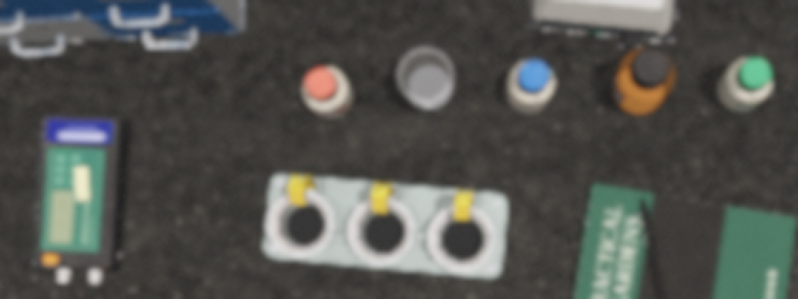

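The crop confirms the red, blue and green caps, the brown bottle and the clear glass beaker at crop (427,80), with the meter left of the rack. So green goes in the left well, red in the middle and blue on the right. Next I'll go above the rack for a wrist view.

```bash
cat >> h.py <<'E'
def plan(x,y,z,yaw):
    "print turn about tool z (deg), then shift in tool axes (m) after that turn"
    s=arm.read_state(); M=R.from_quat(s["ee_rot"]).as_matrix(); cur=np.degrees(np.arctan2(M[1,0],M[0,0]))
    t=-((yaw-cur+90)%180-90)
    yw=np.radians(cur-t); X=np.array([np.cos(yw),np.sin(yw),0]); Y=np.array([np.sin(yw),-np.cos(yw),0])
    dl=np.array([x,y,z])-s["position"]
    print("t %.1f pos %s yaw %.1f tilt %.1f turn %.2f shift %s w %.1f f %s"%(s["clock"],s["position"].round(1),cur,np.degrees(np.arccos(-M[2,2])),t,np.array([dl@X,dl@Y,-dl[2]]).round(1),s["gripper_width"],s["contact_force"].round(1)))
E
python3 -c "
from h import *
plan(440,0,330,-6.3)"
```

```text
t 0.1 pos [208.8 588.7 249.2] yaw -19.5 tilt 0.1 turn -13.23 shift [294.4 559.7 -80.8] w 85.0 f [-0.5 -0.  -0.3]
```

```bash
python3 -m pendant '[[0,0,-0.02,0,0,-6.6,0.085],[0,0,-0.03,0,0,-6.63,0.085],[0.022,0.043,-0.003,0,0,0,0.085],[0.022,0.043,-0.003,0,0,0,0.085],[0.022,0.043,-0.003,0,0,0,0.085],[0.022,0.043,-0.003,0,0,0,0.085],[0.022,0.043,-0.003,0,0,0,0.085],[0.022,0.043,-0.003,0,0,0,0.085],[0.022,0.043,-0.003,0,0,0,0.085],[0.022,0.043,-0.003,0,0,0,0.085],[0.022,0.043,-0.003,0,0,0,0.085],[0.022,0.043,-0.003,0,0,0,0.085]]'
python3 -m pendant '[[0.022,0.043,0,0,0,0,0.085],[0.022,0.043,0,0,0,0,0.085],[0.022,0.043,0,0,0,0,0.085],[0,0,0,0,0,0,0.085],[0,0,0,0,0,0,0.085]]'
python3 - <<'E'
from h import *
plan(440,0,330,-6.3)
d=arm.get_image("wrist"); cv2.imwrite("pics/w1.png",cv2.cvtColor(d["image"],cv2.COLOR_RGB2BGR))
print({k:v for k,v in d.items() if k!="image"}, pix2plane(d,[[0,0],[559,419]],45))
E
```

```text
clock: 1.35
position: [380.3, 135.5, 330.3]
ee_rot: [0.999, -0.055, 0.0, -0.0]
contact_force: [1.0, -0.2, -0.7]
gripper_width: 85.1
grasp_force: 0.0
clock: 1.85
position: [431.7, 0.8, 329.6]
ee_rot: [0.998, -0.057, -0.001, 0.0]
contact_force: [0.6, 1.2, 0.0]
gripper_width: 85.0
grasp_force: 0.0
t 1.9 pos [431.7   0.8 329.6] yaw -6.5 tilt 0.1 turn -0.21 shift [ 8.3 -0.1 -0.4] w 85.0 f [0.6 1.2 0. ]
{'fx': 325.2235592916193, 'fy': 325.2235592916193, 'cx': 280.19210069990993, 'cy': 212.09350902882457, 'xyz': array([499.6524212 ,  -6.92389353, 453.86182581]), 'rotation': array([-0.65975552,  0.73926179,  0.10028761, -0.09031643])} [[ 663.31304787  285.19933759   45.        ]
 [  -1.84345296 -395.52308115   45.        ]]
```

View pics/w1.png

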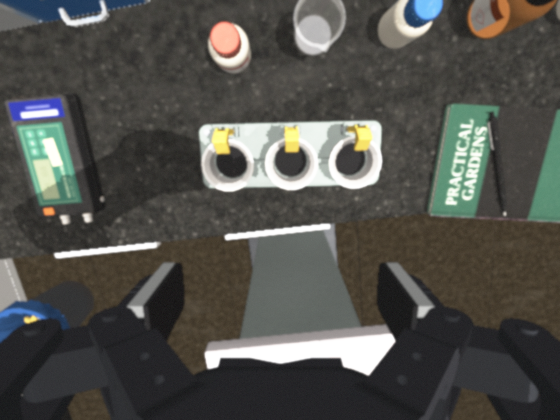

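Wrist view: the wells are at (228,164), (291,164) and (355,162) with yellow latches behind, and the meter is around (52,160). I'll measure the rims and the meter.

```bash
python3 - <<'E'
from h import *
d=arm.get_image("wrist"); im=d["image"]; h=cv2.cvtColor(im,cv2.COLOR_RGB2HSV)
g=cv2.cvtColor(im,cv2.COLOR_RGB2GRAY)
# bright rings
W=[]
for u,v in [(228,164),(291,164),(355,162)]:
    # dark bore mouth: cast radial profile to find outer edge of the white ring in lower half, inner edge everywhere
    pts=[]
    for a in np.radians(np.arange(0,360,5)):
        r=np.arange(8,30,.25); uu=u+r*np.cos(a); vv=v+r*np.sin(a)
        p=cv2.remap(g,uu[None].astype('f4'),vv[None].astype('f4'),1)[0].astype(float)
        i=np.argmax(p>150)   # first bright = inside of flare
        if p[i]>150: pts.append((uu[i],vv[i]))
    m=((h[...,2]>205)&(h[...,1]<22)).astype('u1'); 
    k=np.zeros_like(m); cv2.circle(k,(u,v),33,1,-1); m&=k
    c=max(cv2.findContours(m,0,cv2.CHAIN_APPROX_NONE)[0],key=cv2.contourArea)
    e=cv2.minEnclosingCircle(c)
    P=pix2plane(d,e[0],45)[0]; W.append(P); print("circ",np.round(e[0],1),round(e[1],1),"dia mm",(2*e[1]*409/325).round(1),P.round(1), "inner",pix2plane(d,cv2.fitEllipse(np.float32(pts))[0],45).round(1))
m=(h[...,1]>100)&(h[...,2]>40); mm=(g<40)|m; k=np.zeros(g.shape,'u1'); k[90:226,0:110]=mm[90:226,0:110]
gm=cv2.inRange(h,np.array((60,70,50)),np.array((150,255,255))); k2=np.zeros_like(gm); k2[90:226,0:110]=gm[90:226,0:110]
c=np.vstack([x for x in cv2.findContours(k2,0,1)[0] if cv2.contourArea(x)>100])
Pm=pix2plane(d,c.reshape(-1,2),32)[:,:2].astype('f4'); print("meter coloured",cv2.minAreaRect(Pm))
for n,lo,hi,z in [("red",(170,90,80),(12,255,255),88),("yel",(20,120,120),(35,255,255),85)]:
    for b in blobs(im,lo,hi,(150,0,400,155),40): print(n,b[0],b[1],pix2plane(d,b[0],z).round(1))
big=cv2.resize(im[90:226,0:400],None,fx=2,fy=2,interpolation=cv2.INTER_CUBIC); cv2.imwrite("pics/w2.png",cv2.cvtColor(big,cv2.COLOR_RGB2BGR))
E
```

```text
Traceback (most recent call last):
AttributeError: 'float' object has no attribute 'round'
```

```bash
cat > m.py <<'E'
from h import *
d=arm.get_image("wrist"); im=d["image"]; h=cv2.cvtColor(im,cv2.COLOR_RGB2HSV)
for u,v in [(228,164),(291,164),(355,162)]:
    m=((h[...,2]>205)&(h[...,1]<22)).astype('u1'); k=np.zeros_like(m); cv2.circle(k,(u,v),33,1,-1); m&=k
    c=max(cv2.findContours(m,0,cv2.CHAIN_APPROX_NONE)[0],key=cv2.contourArea)
    e=cv2.minEnclosingCircle(c); print("circ",np.round(e[0],1),"dia",round(2*e[1]*409/325,1),pix2plane(d,e[0],45)[0].round(1))
gm=cv2.inRange(h,np.array((60,70,50)),np.array((150,255,255))); k2=np.zeros_like(gm); k2[90:226,0:110]=gm[90:226,0:110]
c=np.vstack([x for x in cv2.findContours(k2,0,1)[0] if cv2.contourArea(x)>100])
print("meter coloured",cv2.minAreaRect(pix2plane(d,c.reshape(-1,2),32)[:,:2].astype('f4')))
for n,lo,hi,z in [("red",(170,90,80),(12,255,255),88),("yel",(20,120,120),(35,255,255),85)]:
    for b in blobs(im,lo,hi,(150,0,400,155),40): print(n,b[0],b[1],pix2plane(d,b[0],z).round(1))
big=cv2.resize(im[90:226,0:400],None,fx=2,fy=2,interpolation=cv2.INTER_CUBIC); cv2.imwrite("pics/w2.png",cv2.cvtColor(big,cv2.COLOR_RGB2BGR))
E
python3 m.py
```

```text
circ [229. 163.] dia 82.2 [457.2  63.8  45. ]
circ [291.  164.1] dia 83.0 [447.4 -13.3  45. ]
circ [354.8 161.8] dia 82.6 [441.6 -93.   45. ]
meter coloured ((494.2362060546875, 292.1978454589844), (67.53775787353516, 132.322021484375), 88.44835662841797)
red [227.81  39.22] [212  20  31  37 708] [[586.   38.9  88. ]]
yel [360.89 138.49] [349 126  23  25 270] [[472.2 -92.3  85. ]]
yel [224.94 142.53] [216 129  18  25 232] [[484.3  58.2  85. ]]
yel [291.07 130.  ] [287 128  11   9  43] [[489.7 -16.3  85. ]]
yel [293.01 146.59] [286 140  15  13 162] [[471.6 -16.6  85. ]]
```

View pics/w2.png

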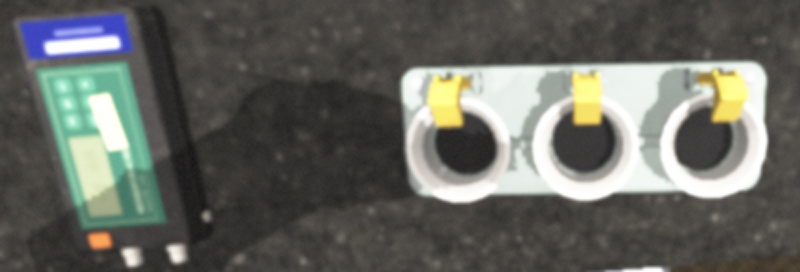

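The crop shows the three rims at crop (459,150), (585,146) and (712,145), which is half scale with a +90 row offset. My circle mask was clamped by its window, so I'm redoing the fit.

```bash
cat > m2.py <<'E'
from h import *
from scipy.optimize import least_squares
d=arm.get_image("wrist"); g=cv2.GaussianBlur(cv2.cvtColor(d["image"],cv2.COLOR_RGB2GRAY),(3,3),0); W=[]
for u,v in [(229.5,165),(292.7,163),(356,162.6)]:
    pts=[]
    for a in np.radians(np.arange(20,161,4)):   # lower side: white ring against dark bench
        r=np.arange(20,34,.1); p=cv2.remap(g,np.float32([u+r*np.cos(a)]),np.float32([v+r*np.sin(a)]),1)[0].astype(float)
        i=np.argmin(np.gradient(p)); pts.append((u+r[i]*np.cos(a),v+r[i]*np.sin(a)))
    P=pix2plane(d,np.array(pts),45)[:,:2]
    f=least_squares(lambda q:np.hypot(*(P-q[:2]).T)-q[2],[*P.mean(0),33],loss="soft_l1")
    W.append(f.x[:2]); print("rim fit",f.x.round(1),"rms",np.sqrt((f.fun**2).mean()).round(2),"eye",pix2plane(d,[[u,v]],45)[0].round(1))
W=np.array(W); dv=W[0]-W[2]; print("yaw",np.degrees(np.arctan2(-dv[0],dv[1])),"span",np.hypot(*dv),"mean",W.mean(0))
h=cv2.cvtColor(d["image"],cv2.COLOR_RGB2HSV); m=(g>120).astype('u1')*255; k=np.zeros_like(m); k[112:200,190:392]=m[112:200,190:392]
c=max(cv2.findContours(k,0,1)[0],key=cv2.contourArea)
top=c.reshape(-1,2); print("plate rect",cv2.boundingRect(c),cv2.minAreaRect(pix2plane(d,top,6)[:,:2].astype('f4')))
E
python3 m2.py
```

```text
rim fit [465.9  62.9  44. ] rms 2.61 eye [454.7  64.1  45. ]
rim fit [449.6 -16.8  35.4] rms 3.21 eye [448.6 -15.1  45. ]
rim fit [441.7 -95.6  34.8] rms 2.3 eye [440.5 -94.   45. ]
yaw -8.687655266197797 span 160.34641530688143 mean [452.38963195 -16.49205902]
plate rect (200, 120, 185, 72) ((452.30181884765625, -17.454940795898438), (249.3616180419922, 93.41586303710938), 84.8680419921875)
```

```bash
sed -i 's/np.arange(20,34,.1)/np.arange(24,30.5,.1)/; s/\[\*P.mean(0),33\],loss/[*P.mean(0),34],f_scale=.5,loss/; s/np.arange(20,161,4)/np.r_[-10:190:4]/' m2.py; python3 m2.py; python3 -c "
from h import *
plan(595,-379,250,0)"
```

```text
rim fit [454.2  65.4  32.8] rms 1.79 eye [454.7  64.3  45. ]
rim fit [447.9 -15.9  33.6] rms 1.79 eye [448.7 -14.8  45. ]
rim fit [440.1 -95.2  33.2] rms 1.28 eye [440.7 -93.8  45. ]
yaw -5.019680545782995 span 161.13614245594476 mean [447.40671216 -15.21493302]
plate rect (201, 120, 184, 72) ((452.5207214355469, -17.606170654296875), (249.0677490234375, 93.40234375), 84.77780151367188)
t 2.1 pos [431.6   3.3 330.1] yaw -6.1 tilt 0.0 turn -6.14 shift [163.4 382.3  80.1] w 85.1 f [ 0.7 -0.2 -0.3]
```

```bash
python3 -m pendant '[[0,0,0,0,0,-1.1,0.06],[0.018,0.043,0.008,0,0,0,0.06],[0.018,0.043,0.008,0,0,0,0.06],[0.018,0.043,0.008,0,0,0,0.06],[0.018,0.043,0.008,0,0,0,0.06],[0.018,0.043,0.008,0,0,0,0.06],[0.018,0.043,0.008,0,0,0,0.06],[0.018,0.043,0.008,0,0,0,0.06],[0.018,0.043,0.008,0,0,0,0.06],[0.01,0.01,0.03,0,0,0,0.06],[0,0,0.03,0,0,0,0.06],[0,0,0,0,0,0,0.06]]' | head -2
cat > look.py <<'E'
import sys
from h import *
C={"green":(55,90,60,85,255,255),"red":(170,90,80,12,255,255),"blue":(100,110,60,125,255,255)}
def cap(name,guess,z=88,save=None):
    d=arm.get_image("wrist"); c=C[name]
    B=[(np.hypot(*(pix2plane(d,b[0],z)[0][:2]-guess)),b) for b in blobs(d["image"],c[:3],c[3:],(0,0,560,419),100)]
    if save: cv2.imwrite(save,cv2.cvtColor(d["image"],cv2.COLOR_RGB2BGR))
    for r,b in sorted(B,key=lambda t:t[0])[:2]: print(name,b[0],b[1],pix2plane(d,b[0],z)[0].round(1))
E
python3 - <<'E'
from look import *
plan(595,-379,87,-5); cap("green",(595,-379),88,"pics/w3.png")
E
```

```text
clock: 3.3
position: [551.2, -362.8, 200.2]
t 3.3 pos [ 551.2 -362.8  200.2] yaw -5.2 tilt 0.6 turn -0.18 shift [ 45.   12.3 113.2] w 59.9 f [-0.7  0.  -1.3]
green [296.55 149.19] [ 277  129   40   41 1268] [ 598.5 -378.7   88. ]
green [313.02 311.51] [ 281  266   68   97 3902] [ 465.3 -382.1   88. ]
```

View pics/w3.png

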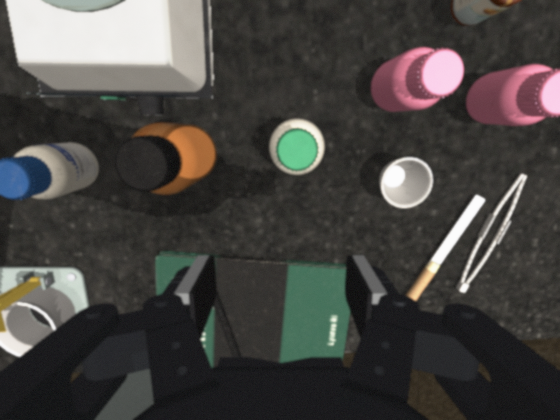

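The green cap is at (297,150), alone between the brown bottle (150,160) and the cup (405,183). Moving above it, then down.

```bash
python3 -m pendant '[[0.024,0.006,0,0,0,-0.1,0.06],[0.024,0.006,0,0,0,0,0.06],[0,0,0.03,0,0,0,0.06],[0,0,0,0,0,0,0.06],[0,0,0,0,0,0,0.06]]' | head -2
python3 -c "
from look import *
plan(598,-378.7,86,-5)"
```

```text
clock: 3.85
position: [600.3, -380.3, 177.7]
t 3.9 pos [ 600.3 -380.3  177.7] yaw -5.0 tilt 0.1 turn 0.00 shift [-2.4 -1.4 91.7] w 59.9 f [-0.8  0.8  0.5]
```

```bash
python3 -m pendant '[[-0.002,-0.001,0.03,0,0,0,0.06],[0,0,0.03,0,0,0,0.06],[0,0,0.03,0,0,0,0.06],[0,0,0.0015,0,0,0,0.06],[0,0,0,0,0,0,0.06],[0,0,0,0,0,0,0.02],[0,0,0,0,0,0,0.02],[0,0,0,0,0,0,0.02],[0,0,0,0,0,0,0.02],[0,0,0,0,0,0,0.02],[0,0,0,0,0,0,0.02]]'
python3 -c "
from look import *
plan(598,-378.7,86,-5)"
```

```text
clock: 4.95
position: [599.5, -380.2, 87.7]
ee_rot: [0.999, -0.044, 0.002, 0.001]
contact_force: [0.1, 0.6, 6.6]
gripper_width: 27.6
grasp_force: 59.6
t 5.0 pos [ 599.5 -380.2   87.7] yaw -5.0 tilt 0.3 turn -0.04 shift [-1.6 -1.3  1.7] w 27.6 f [0.1 0.6 6.6]
```

```bash
python3 -m pendant '[[0,0,-0.03,0,0,0,0.02],[0,0,-0.04,0,0,0,0.02],[0,0,-0.04,0,0,0,0.02],[0,0,0,0,0,0,0.02],[0,0,0,0,0,0,0.02],[0,0,0,0,0,0,0.02]]'
python3 -c "
from look import *
plan(598,-378.7,86,-5)
for n in ('wrist','side'):
  d=arm.get_image(n); cv2.imwrite('pics/g_%s.png'%n,cv2.cvtColor(d['image'],cv2.COLOR_RGB2BGR))
a=cv2.imread('pics/g_wrist.png')[210:420,130:430]; b=cv2.resize(cv2.imread('pics/g_side.png')[130:270,280:420],(300,300),interpolation=2)
cv2.imwrite('pics/g1.png',cv2.vconcat([a,b]))"
```

```text
clock: 5.55
position: [597.1, -379.0, 193.2]
ee_rot: [0.999, -0.045, -0.001, -0.001]
contact_force: [-1.0, -0.3, -0.4]
gripper_width: 27.6
grasp_force: 59.3
t 5.5 pos [ 597.1 -379.   193.2] yaw -5.1 tilt 0.2 turn -0.12 shift [  0.8  -0.4 107.2] w 27.6 f [-1.  -0.3 -0.4]
```

View pics/g1.png

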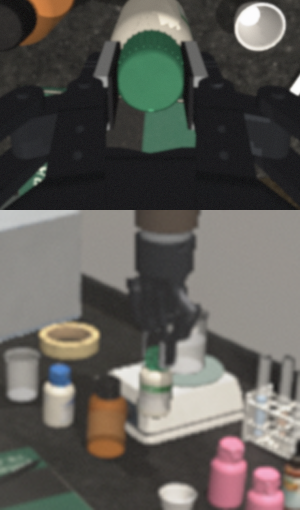

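Green is held by the cap, at crop (150,75) between the pads. I'll measure its offset from the TCP.

```bash
python3 - <<'E'
from look import *
d=arm.get_image("wrist"); s=arm.read_state()["position"]; im=d["image"]
h=cv2.cvtColor(im,cv2.COLOR_RGB2HSV)
for vmin in (60,100,120):
    for b in blobs(im,(55,90,vmin),(85,255,255),(230,230,330,325),150): print(vmin,b, (pix2plane(d,[b[0], (b[1][0]+b[1][2]/2,b[1][1]),(b[1][0]+b[1][2]/2,b[1][1]+b[1][3])],s[2]+2)-s).round(1).tolist())
plan(454.5,64.5,250,-5)
E
```

```text
60 (array([281.35, 283.94]), array([ 247,  241,   68,   84, 4632], dtype=int32)) [[3.3, -0.9, 2.0], [22.2, -2.4, 2.0], [-16.3, 1.0, 2.0]]
100 (array([281.43, 292.32]), array([ 249,  260,   65,   65, 3371], dtype=int32)) [[-0.6, -0.6, 2.0], [14.0, -1.9, 2.0], [-16.3, 0.8, 2.0]]
120 (array([280.27, 291.37]), array([ 250,  263,   62,   59, 2831], dtype=int32)) [[-0.1, -0.2, 2.0], [12.7, -1.6, 2.0], [-14.8, 0.8, 2.0]]
t 5.7 pos [ 597.3 -379.2  192.7] yaw -5.1 tilt 0.2 turn -0.10 shift [-180.9 -429.6  -57.3] w 27.6 f [ 0.5 -0.2 -0.3]
```

```bash
python3 -m pendant '[[0,0,-0.04,0,0,-0.1,0.02],[-0.008,-0.02,-0.02,0,0,0,0.02],[-0.018,-0.043,0,0,0,0,0.02],[-0.018,-0.043,0,0,0,0,0.02],[-0.018,-0.043,0,0,0,0,0.02],[-0.018,-0.043,0,0,0,0,0.02],[-0.018,-0.043,0,0,0,0,0.02],[-0.018,-0.043,0,0,0,0,0.02],[-0.018,-0.043,0,0,0,0,0.02],[-0.018,-0.043,0,0,0,0,0.02],[-0.018,-0.043,0,0,0,0,0.02],[-0.01,-0.02,0.02,0,0,0,0.02]]' | head -2
python3 -m pendant '[[0,0,0,0,0,0,0.02],[0,0,0,0,0,0,0.02],[0,0,0,0,0,0,0.02]]' | head -2
python3 -c "
from look import *
plan(454.5,64.5,192,-5)
d=arm.get_image('wrist'); cv2.imwrite('pics/g2.png',cv2.cvtColor(d['image'],cv2.COLOR_RGB2BGR))"
```

```text
clock: 6.9
position: [456.4, 64.5, 236.4]
clock: 7.2
position: [456.4, 61.1, 234.8]
t 7.2 pos [456.4  61.1 234.8] yaw -5.0 tilt 0.0 turn -0.03 shift [-2.2 -3.2 42.8] w 27.8 f [-0.2 -0.4 -0.8]
```

View pics/g2.png

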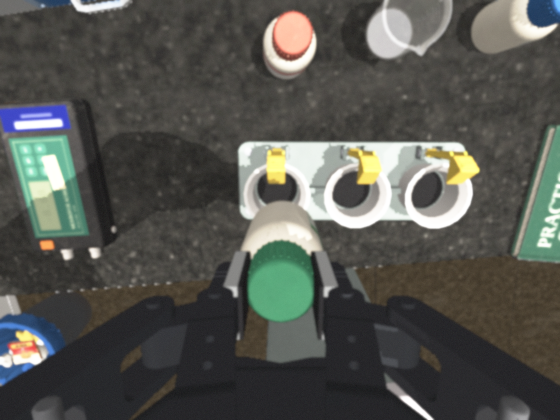

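The mid ring is at about (357,194), the right ring at (438,194.5), and the left ring around column 276.5. The beaker lip at (420,52) points toward the robot.

```bash
python3 - <<'E'
from look import *
d=arm.get_image("wrist"); P=pix2plane(d,[[276.5,194.3],[357,194],[438,194.5],[323,194],[391,194]],45); print(P.round(1)[:,:2], d["xyz"].round(1))
plan(454.5,64.5,192,-5)
E
```

```text
[[456.5  64.2]
 [449.8 -15. ]
 [442.2 -94.8]
 [452.7  18.4]
 [446.8 -48.5]] [524.4  54.8 359.3]
t 7.3 pos [456.4  60.8 234.8] yaw -5.1 tilt 0.0 turn -0.09 shift [-2.2 -3.5 42.8] w 28.1 f [ 0.2  0.8 -0.2]
```

```bash
python3 -m pendant '[[-0.001,-0.004,0,0,0,0,0.02],[0,0,0.02,0,0,0,0.02],[0,0,0.02,0,0,0,0.02],[0,0,0,0,0,0,0.02],[0,0,0,0,0,0,0.02]]' | head -3
python3 -c "
from look import *
plan(456,65,92,-5)"
```

```text
clock: 7.8
position: [455.6, 65.4, 194.9]
ee_rot: [0.999, -0.044, 0.0, 0.0]
t 7.8 pos [455.6  65.4 194.9] yaw -5.0 tilt 0.0 turn -0.01 shift [  0.4   0.4 102.9] w 28.0 f [ 0.3 -0.4 -0.3]
```

```bash
python3 -m pendant '[[0,0,0.02,0,0,0,0.02],[0,0,0.02,0,0,0,0.02],[0,0,0.015,0,0,0,0.02],[0,0,0.01,0,0,0,0.02],[0,0,0.01,0,0,0,0.02],[0,0,0.01,0,0,0,0.02],[0,0,0,0,0,0,0.02]]'
python3 -c "
from look import *
plan(456,65,92,-5)"
```

```text
clock: 8.5
position: [455.6, 65.8, 109.0]
ee_rot: [0.999, -0.044, 0.0, -0.0]
contact_force: [1.3, 1.0, -2.9]
gripper_width: 28.1
grasp_force: 59.5
t 8.5 pos [455.6  65.8 109. ] yaw -5.0 tilt 0.0 turn -0.00 shift [ 0.5  0.8 17. ] w 28.1 f [ 1.3  1.  -2.9]
```

```bash
python3 -m pendant '[[0,0,0.006,0,0,0,0.02],[0,0,0.006,0,0,0,0.02],[0,0,0.005,0,0,0,0.02],[0,0,0.002,0,0,0,0.02],[0,0,0,0,0,0,0.02]]'
python3 -c "
from look import *
plan(456,65,92,-5)"
```

```text
clock: 9.0
position: [457.7, 66.3, 93.4]
ee_rot: [0.999, -0.042, 0.003, -0.0]
contact_force: [-2.5, -1.2, 18.4]
gripper_width: 28.0
grasp_force: 62.7
t 9.0 pos [457.7  66.3  93.4] yaw -4.9 tilt 0.3 turn 0.15 shift [-1.6  1.4  1.4] w 28.0 f [-2.5 -1.2 18.4]
```

```bash
python3 -m pendant '[[0,0,0,0,0,0,0.045],[0,0,0,0,0,0,0.045],[0,0,0,0,0,0,0.045],[0,0,-0.01,0,0,0,0.045],[0,0,-0.03,0,0,0,0.045],[0,0,-0.04,0,0,0,0.045],[0,0,-0.03,0,0,0,0.06]]'
python3 -c "
from look import *
plan(586,38.9,200,-5)
for n in ('wrist','side'):
  d=arm.get_image(n); cv2.imwrite('pics/g_%s.png'%n,cv2.cvtColor(d['image'],cv2.COLOR_RGB2BGR))
a=cv2.imread('pics/g_wrist.png')[0:300,130:530]; b=cv2.resize(cv2.imread('pics/g_side.png')[175:255,210:300],(400,300),interpolation=2)
cv2.imwrite('pics/g3.png',cv2.hconcat([a,b]))
cap('red',(586,39)); cap('green',(456,65),94)"
```

```text
clock: 9.7
position: [455.6, 65.7, 203.1]
ee_rot: [0.999, -0.043, 0.001, -0.0]
contact_force: [0.7, 0.4, -0.7]
gripper_width: 58.2
grasp_force: 0.0
t 9.7 pos [455.6  65.7 203.1] yaw -5.0 tilt 0.1 turn 0.03 shift [132.2  15.3   3.1] w 58.2 f [ 0.7  0.4 -0.7]
red [300.29  31.3 ] [ 281    0   47   56 1044] [584.4  42.3  88. ]
red [ 33.58 257.08] [ 25 251  18  13 105] [439.9 267.2  88. ]
green [278.87 215.88] [ 260  195   38   43 1260] [457.7  67.   94. ]
green [ 54.7  182.07] [  0 137  76 108 572] [497.2 227.2  94. ]
```

View pics/g3.png

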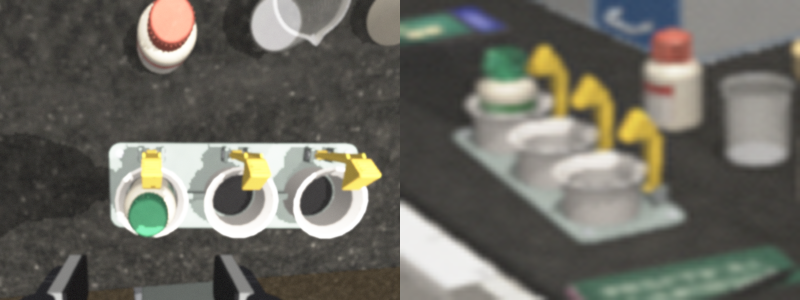

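Green sits in the left well with the latch at (152,168) over its shoulder. I'll check the latch angle from the top camera once the arm is clear. Next is red.

```bash
python3 -m pendant '[[0.03,0.004,0,0,0,0,0.06],[0.04,0.004,0,0,0,0,0.06],[0.04,0.004,0,0,0,0,0.06],[0,0,0,0,0,0,0.06],[0,0,0,0,0,0,0.06]]' | head -2
python3 - <<'E'
from look import *
plan(587,40,86,-5); cap("red",(587,40))
d=arm.get_image("top")
for b in blobs(d["image"],(20,120,120),(35,255,255),(200,205,295,240)): print("yel",b[0],b[1])
for b in blobs(d["image"],(55,90,60),(85,255,255),(200,205,295,245)): print("green",b[0],b[1],pix2plane(d,b[0],94).round(1))
E
```

```text
clock: 10.4
position: [563.0, 43.5, 198.1]
t 10.4 pos [563.   43.5 198.1] yaw -5.1 tilt 0.3 turn -0.08 shift [ 24.2   1.4 112.1] w 60.0 f [-0.5 -0.1  0.1]
red [281.1  182.54] [261 159  41  44 702] [588.1  40.2  88. ]
yel [214.37 215.42] [211 211   9  10  52]
yel [243.21 218.85] [241 214   6  11  53]
yel [271.87 222.4 ] [270 218   5  10  45]
green [211.34 227.18] [207 223  10   9  74] [[452.2  65.7  94. ]]
```

```bash
python3 -m pendant '[[0.025,0.001,0.03,0,0,0,0.06],[0,0,0.03,0,0,0,0.06],[0,0,0,0,0,0,0.06],[0,0,0,0,0,0,0.06]]' | head -2
python3 -c "
from look import *
plan(588.5,40,86.5,-5)"
```

```text
clock: 10.9
position: [587.8, 41.0, 141.0]
t 10.9 pos [587.8  41.  141. ] yaw -4.9 tilt 0.1 turn 0.07 shift [ 0.8  0.9 54.5] w 59.9 f [ 0.1 -0.3  0.3]
```

```bash
python3 -m pendant '[[0.001,0.001,0.03,0,0,0,0.06],[0,0,0.0245,0,0,0,0.06],[0,0,0,0,0,0,0.06],[0,0,0,0,0,0,0.02],[0,0,0,0,0,0,0.02],[0,0,0,0,0,0,0.02],[0,0,0,0,0,0,0.02],[0,0,0,0,0,0,0.02]]'
python3 -m pendant '[[0,0,-0.04,0,0,0,0.02],[0,0,-0.04,0,0,0,0.02],[0,0,-0.04,0,0,0,0.02],[0,0,-0.03,0,0,0,0.02],[0,0,0,0,0,0,0.02],[0,0,0,0,0,0,0.02]]'
python3 - <<'E'
from look import *
plan(449,-15,195,-5)
d=arm.get_image("wrist"); s=arm.read_state()["position"]
for b in blobs(d["image"],(170,90,100),(12,255,255),(230,230,330,330),150): print(b, (pix2plane(d,[(b[1][0]+b[1][2]/2,b[1][1]+b[1][3]/2)],s[2]+2)-s).round(1))
E
```

```text
clock: 11.7
position: [591.4, 40.2, 89.0]
ee_rot: [0.999, -0.043, 0.003, -0.001]
contact_force: [-0.2, -0.2, 7.0]
gripper_width: 28.3
grasp_force: 59.8
clock: 12.3
position: [589.1, 40.0, 236.7]
ee_rot: [0.999, -0.044, 0.0, -0.001]
contact_force: [1.2, -0.2, -1.9]
gripper_width: 28.1
grasp_force: 59.8
t 12.3 pos [589.1  40.  236.7] yaw -5.0 tilt 0.1 turn -0.02 shift [-134.8   67.    41.7] w 28.1 f [ 1.2 -0.2 -1.9]
(array([279.89, 281.61]), array([ 248,  241,   66,   81, 4333], dtype=int32)) [[ 4.3 -0.7  2. ]]
```

```bash
python3 -m pendant '[[-0.04,0.02,0,0,0,0,0.02],[-0.04,0.02,0,0,0,0,0.02],[-0.04,0.02,0,0,0,0,0.02],[-0.015,0.007,0,0,0,0,0.02],[0,0,0.02,0,0,0,0.02],[0,0,0.02,0,0,0,0.02],[0,0,0,0,0,0,0.02],[0,0,0,0,0,0,0.02]]' | head -2
python3 -c "
from look import *
plan(449.3,-14.7,93,-5)"
```

```text
clock: 13.15
position: [448.7, -15.4, 195.3]
t 13.2 pos [448.7 -15.4 195.3] yaw -5.0 tilt 0.2 turn 0.02 shift [  0.5  -0.7 102.3] w 28.0 f [ 0.4 -1.  -1.1]
```

```bash
python3 -m pendant '[[0.0005,-0.0005,0.02,0,0,0,0.02],[0,0,0.02,0,0,0,0.02],[0,0,0.015,0,0,0,0.02],[0,0,0.01,0,0,0,0.02],[0,0,0.01,0,0,0,0.02],[0,0,0.01,0,0,0,0.02],[0,0,0.006,0,0,0,0.02],[0,0,0.006,0,0,0,0.02],[0,0,0,0,0,0,0.02]]'
python3 -c "
from look import *
plan(449.3,-14.7,93,-5)"
```

```text
clock: 14.05
position: [449.8, -14.9, 98.3]
ee_rot: [0.999, -0.044, -0.0, 0.0]
contact_force: [1.3, -4.2, -3.1]
gripper_width: 28.5
grasp_force: 59.8
t 14.1 pos [449.8 -14.9  98.3] yaw -5.0 tilt 0.0 turn 0.00 shift [-0.5 -0.2  5.3] w 28.5 f [ 1.3 -4.2 -3.1]
```

```bash
python3 -m pendant '[[0,0,0.004,0,0,0,0.02],[0,0,0.003,0,0,0,0.02],[0,0,0.001,0,0,0,0.02],[0,0,0,0,0,0,0.02]]'
```

```text
clock: 14.45
position: [452.0, -15.0, 94.9]
ee_rot: [0.999, -0.042, 0.002, 0.0]
contact_force: [-5.7, -6.2, 26.5]
gripper_width: 28.4
grasp_force: 63.3
```

```bash
python3 -m pendant '[[0,0,-0.001,0,0,0,0.045],[0,0,0,0,0,0,0.045],[0,0,0,0,0,0,0.045],[0,0,-0.01,0,0,0,0.045],[0,0,-0.03,0,0,0,0.045],[0,0,-0.04,0,0,0,0.045],[0,0,-0.03,0,0,0,0.06],[0.03,0.04,0,0,0,0,0.06],[0.04,0.04,0,0,0,0,0.06],[0.03,0.04,0,0,0,0,0.06],[0,0,0,0,0,0,0.06],[0,0,0,0,0,0,0.06]]' | head -2
python3 - <<'E'
from look import *
plan(595,-166,86.5,-5); cap("blue",(595,-166))
d=arm.get_image("top")
for b in blobs(d["image"],(20,120,120),(35,255,255),(200,205,295,240)): print("yel",b[0],b[1])
E
```

```text
clock: 15.65
position: [534.7, -138.8, 201.5]
t 15.7 pos [ 534.7 -138.8  201.5] yaw -5.1 tilt 0.1 turn -0.13 shift [ 62.5  21.8 115. ] w 59.9 f [-0.2 -0.8 -0.3]
blue [308.54 129.06] [ 288  109   43   42 1325] [ 596.  -164.8   88. ]
yel [217.36 213.73] [216 212   4   4  11]
yel [243.11 218.26] [241 214   6  10  47]
yel [271.87 222.4 ] [270 218   5  10  45]
```

```bash
python3 -m pendant '[[0.032,0.011,0.02,0,0,-0.1,0.06],[0.032,0.01,0.02,0,0,0,0.06],[0,0,0.02,0,0,0,0.06],[0,0,0,0,0,0,0.06],[0,0,0,0,0,0,0.06]]' | head -2
python3 -c "
from look import *
plan(596.5,-165,86.5,-5)"
```

```text
clock: 16.25
position: [596.2, -163.4, 142.6]
t 16.2 pos [ 596.2 -163.4  142.6] yaw -4.8 tilt 0.0 turn 0.21 shift [ 0.4  1.6 56.1] w 59.9 f [-0.4 -0.4  1.1]
```

```bash
python3 -m pendant '[[0.0005,0.0015,0.03,0,0,0.2,0.06],[0,0,0.026,0,0,0,0.06],[0,0,0,0,0,0,0.06],[0,0,0,0,0,0,0.02],[0,0,0,0,0,0,0.02],[0,0,0,0,0,0,0.02],[0,0,0,0,0,0,0.02],[0,0,0,0,0,0,0.02]]'
python3 -m pendant '[[0,0,-0.04,0,0,0,0.02],[0,0,-0.04,0,0,0,0.02],[0,0,-0.04,0,0,0,0.02],[0,0,-0.03,0,0,0,0.02],[0,0,0,0,0,0,0.02],[0,0,0,0,0,0,0.02]]'
python3 - <<'E'
from look import *
plan(441.8,-94.5,195,-5)
d=arm.get_image("wrist")
for b in blobs(d["image"],(100,110,60),(125,255,255),(230,230,330,330),150): print(b)
E
```

```text
clock: 17.05
position: [598.8, -165.8, 88.9]
ee_rot: [0.999, -0.044, 0.003, 0.0]
contact_force: [-0.2, 2.5, 6.2]
gripper_width: 28.2
grasp_force: 59.7
clock: 17.65
position: [596.6, -165.7, 236.7]
ee_rot: [0.999, -0.045, 0.001, -0.0]
contact_force: [-0.0, 0.2, -1.7]
gripper_width: 28.2
grasp_force: 59.6
t 17.6 pos [ 596.6 -165.7  236.7] yaw -5.1 tilt 0.1 turn -0.12 shift [-160.4  -57.5   41.7] w 28.2 f [-0.   0.2 -1.7]
(array([280.15, 282.97]), array([ 247,  243,   67,   80, 4359], dtype=int32))
```

```bash
python3 -m pendant '[[-0.04,-0.014,0,0,0,-0.1,0.02],[-0.04,-0.014,0,0,0,0,0.02],[-0.04,-0.014,0,0,0,0,0.02],[-0.04,-0.0155,0,0,0,0,0.02],[0,0,0.02,0,0,0,0.02],[0,0,0.02,0,0,0,0.02],[0,0,0,0,0,0,0.02],[0,0,0,0,0,0,0.02]]' | head -2
python3 -c "
from look import *
plan(441.8,-94.5,93,-5)"
```

```text
clock: 18.5
position: [442.2, -94.8, 195.3]
t 18.5 pos [442.2 -94.8 195.3] yaw -5.0 tilt 0.2 turn 0.01 shift [ -0.4  -0.3 102.3] w 28.2 f [-0.2  0.4 -0.6]
```

```bash
python3 -m pendant '[[0,0,0.02,0,0,0,0.02],[0,0,0.02,0,0,0,0.02],[0,0,0.015,0,0,0,0.02],[0,0,0.01,0,0,0,0.02],[0,0,0.01,0,0,0,0.02],[0,0,0.01,0,0,0,0.02],[0,0,0.006,0,0,0,0.02],[0,0,0.006,0,0,0,0.02],[0,0,0,0,0,0,0.02]]'
```

```text
clock: 19.4
position: [442.8, -94.9, 98.4]
ee_rot: [0.999, -0.044, 0.0, 0.0]
contact_force: [0.6, -4.3, -4.3]
gripper_width: 28.2
grasp_force: 59.3
```

```bash
python3 -m pendant '[[0,0,0.003,0,0,0,0.02],[0,0,0.003,0,0,0,0.02],[0,0,0.001,0,0,0,0.02],[0,0,0,0,0,0,0.02]]'
```

```text
clock: 19.8
position: [444.6, -95.0, 94.9]
ee_rot: [0.999, -0.043, 0.002, 0.001]
contact_force: [-3.0, -4.2, 17.3]
gripper_width: 28.3
grasp_force: 62.0
```

```bash
python3 -m pendant '[[0,0,-0.001,0,0,0,0.045],[0,0,0,0,0,0,0.045],[0,0,0,0,0,0,0.045],[0,0,-0.01,0,0,0,0.045],[0,0,-0.03,0,0,0,0.045],[0,0,-0.04,0,0,0,0.045],[0,0,-0.03,0,0,0,0.085],[0.03,-0.012,0,0,0,0,0.085],[0.03,-0.013,0,0,0,0,0.085],[0.03,-0.013,0,0,0,0,0.085],[0,0,0,0,0,0,0.085],[0,0,0,0,0,0,0.085]]' | head -2
python3 - <<'E'
from look import *
plan(595,-65,200,-5)
d=arm.get_image("wrist"); cv2.imwrite("pics/b1.png",cv2.cvtColor(cv2.resize(d["image"],(800,600),interpolation=2),cv2.COLOR_RGB2BGR))
E
```

```text
clock: 21.0
position: [535.5, -64.3, 202.7]
t 21.0 pos [535.5 -64.3 202.7] yaw -5.0 tilt 0.1 turn 0.02 shift [59.3 -4.5  2.7] w 85.0 f [-1.4 -0.   0.3]
```

View pics/b1.png

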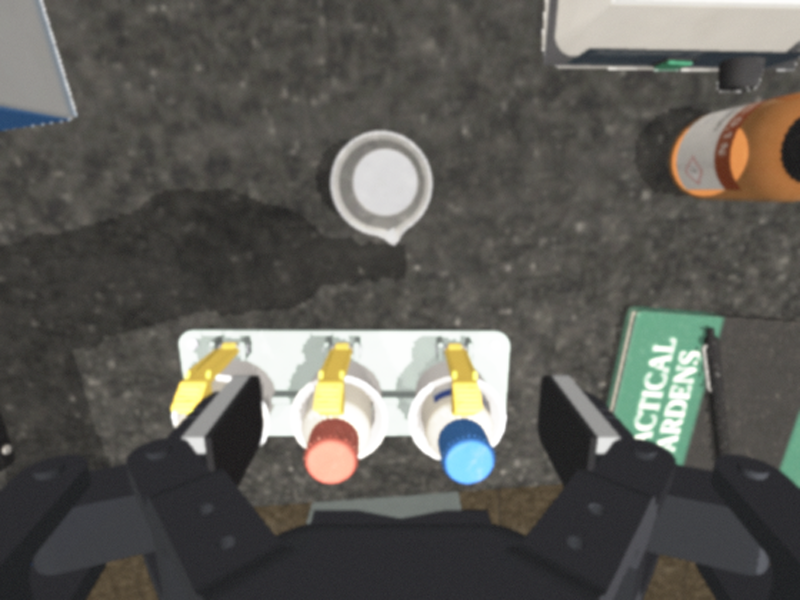

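The beaker rim centre is at (381.5,182) in this 800-wide view, with the lip at (394,244). Red and blue are seated with their latches over the shoulder.

```bash
python3 - <<'E'
from look import *
d=arm.get_image("wrist"); P=pix2plane(d,np.array([[381.5,182],[394,244],[330,182],[433,182]])/1.42857,71); print(P.round(1)); v=P[1]-P[0]
yaw=np.degrees(np.arctan2(v[1],v[0]))-90; print("beaker yaw",yaw,"tool x yaw for grip",yaw+90, "lip len",np.hypot(*v[:2]))
u=v/np.linalg.norm(v); print("origin",(P[0]+2*u).round(1))
plan(*P[0][:2],50,-5)
# meter outline from top camera
t=arm.get_image("top"); cv2.imwrite("pics/mt.png",cv2.cvtColor(cv2.resize(t["image"][180:260,110:215],None,fx=6,fy=6,interpolation=2),cv2.COLOR_RGB2BGR))
E
```

```text
[[599.8 -60.5  71. ]
 [566.2 -64.1  71. ]
 [602.2 -33.1  71. ]
 [597.4 -87.9  71. ]]
beaker yaw -263.81823816981387 tool x yaw for grip -173.81823816981387 lip len 33.8012530743221
origin [597.8 -60.7  71. ]
t 21.1 pos [534.7 -64.7 203. ] yaw -5.0 tilt 0.1 turn -0.00 shift [ 64.5  -9.9 153. ] w 84.7 f [-0.6 -0.   0. ]
```

View pics/mt.png

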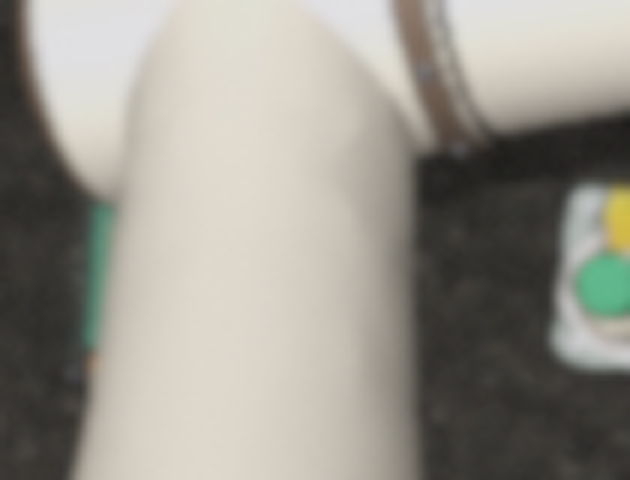

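```bash
python3 -m pendant '[[0,0,0.02,0,0,-5.5,0.085],[0,0,0.02,0,0,-5.5,0.085],[0,0,0,0,0,0,0.085],[0,0,0,0,0,0,0.085]]'|head -2; python3 - <<'E'
from look import *
plan(599.8,-60.5,50,6)
d=dict(fx=325.22,fy=325.22,cx=280.19,cy=212.09,xyz=np.array([499.65,-6.92,453.86]),rotation=[-0.65975552,0.73926179,0.10028761,-0.09031643])
print(pix2plane(d,[[67.5,94],[92.5,210],[8,100],[42,215]],32).round(1))
E
```

```text
clock: 21.55
position: [535.3, -64.9, 163.6]
t 21.6 pos [535.3 -64.9 163.6] yaw 5.9 tilt 0.0 turn -0.10 shift [ 64.6   2.3 113.6] w 84.9 f [0.8 0.  0.6]
[[561.5 247.1  32. ]
 [414.7 255.9  32. ]
 [563.  321.6  32. ]
 [415.6 325.4  32. ]]
```

```bash
python3 -m pendant '[[0.033,0.001,0,0,0,-0.1,0.085],[0.0325,0.001,0.02,0,0,0,0.085],[0,0,0.02,0,0,0,0.085],[0,0,0,0,0,0,0.085],[0,0,0,0,0,0,0.085]]'|head -2; python3 - <<'E'
from look import *
plan(599.8,-60.5,50,6)
E
```

```text
clock: 22.05
position: [601.0, -59.9, 124.1]
t 22.1 pos [601.  -59.9 124.1] yaw 6.1 tilt 0.0 turn 0.07 shift [-1.3  0.5 74.1] w 85.2 f [ 0.1 -0.2 -0.3]
```

```bash
python3 -m pendant '[[-0.001,0.0005,0.03,0,0,0,0.085],[0,0,0.03,0,0,0,0.085],[0,0,0.014,0,0,0,0.085],[0,0,0,0,0,0,0.085],[0,0,0,0,0,0,0.04],[0,0,0,0,0,0,0.04],[0,0,0,0,0,0,0.04],[0,0,0,0,0,0,0.04],[0,0,0,0,0,0,0.04],[0,0,0,0,0,0,0.04]]'
python3 -m pendant '[[0,0,-0.04,0,0,0,0.04],[0,0,-0.04,0,0,0,0.04],[0,0,-0.04,0,0,0,0.04],[0,0,-0.04,0,0,0,0.04],[0,0,-0.02,0,0,5.5,0.04],[0,0,0,0,0,5.5,0.04],[0,0,0,0,0,0,0.04],[0,0,0,0,0,0,0.04]]'
python3 - <<'E'
from look import *
plan(465.7,178,220,-5)
E
```

```text
clock: 23.05
position: [601.4, -60.1, 51.5]
ee_rot: [0.999, 0.054, 0.002, 0.0]
contact_force: [-0.3, 1.5, 6.2]
gripper_width: 50.0
grasp_force: 61.0
clock: 23.85
position: [599.5, -60.3, 228.9]
ee_rot: [0.999, -0.042, -0.0, -0.0]
contact_force: [-0.3, -0.4, -0.3]
gripper_width: 50.1
grasp_force: 62.2
t 23.9 pos [599.5 -60.3 228.9] yaw -4.8 tilt 0.0 turn 0.21 shift [-154.  -225.8    8.9] w 50.1 f [-0.3 -0.4 -0.3]
```

```bash
python3 -m pendant '[[-0.022,-0.032,0,0,0,0.2,0.04],[-0.022,-0.032,0,0,0,0,0.04],[-0.022,-0.032,0,0,0,0,0.04],[-0.022,-0.032,0,0,0,0,0.04],[-0.022,-0.032,0,0,0,0,0.04],[-0.022,-0.033,0,0,0,0,0.04],[-0.022,-0.033,0,0,0,0,0.04],[0,0,0.03,0,0,0,0.04],[0,0,0.03,0,0,0,0.04],[0,0,0,0,0,0,0.04],[0,0,0,0,0,0,0.04]]'|head -2
python3 - <<'E'
from look import *
plan(465.7,178,51.5,-5)
d=arm.get_image("wrist"); cv2.imwrite("pics/b2.png",cv2.cvtColor(d["image"],cv2.COLOR_RGB2BGR))
print(pix2plane(d,[[0,0],[559,0]],32).round(0))
E
```

```text
clock: 24.95
position: [466.7, 178.2, 169.0]
t 24.9 pos [466.7 178.2 169. ] yaw -5.0 tilt 0.1 turn -0.02 shift [ -1.    0.3 117.5] w 50.5 f [ 0.9  0.5 -0.3]
[[634. 361.  32.]
 [600. -32.  32.]]
```

View pics/b2.png

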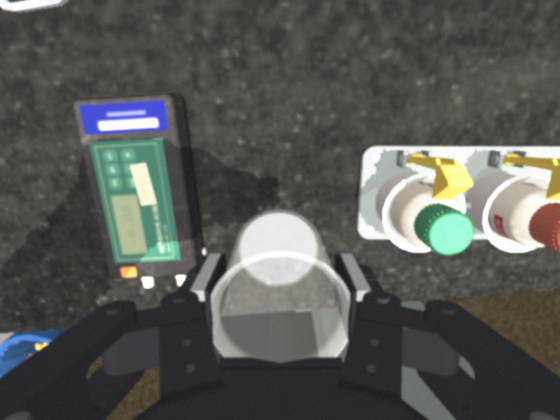

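```bash
python3 - <<'E'
from look import *
d=arm.get_image("wrist")
print(pix2plane(d,[[196,210],[186,210],[361,205]],0)[:,:2].round(1),pix2plane(d,[[186,210]],32)[:,:2].round(1),pix2plane(d,[[361,205],[428,211]],6)[:,:2].round(1))
E
```

```text
[[463.5 257.8]
 [464.3 267.1]
 [454.7 103.6]] [[472.  256.8]] [[456.3 105. ]
 [445.2  43.8]]
```

```bash
python3 -m pendant '[[-0.001,-0.003,0.03,0,0,0,0.04],[0,0,0.03,0,0,0,0.04],[0,0,0.03,0,0,0,0.04],[0,0,0.012,0,0,0,0.04],[0,0,0.01,0,0,0,0.04],[0,0,0.003,0,0,0,0.04],[0,0,0,0,0,0,0.04],[0,0,0,0,0,0,0.04]]'
```

```text
clock: 25.85
position: [466.5, 182.0, 55.0]
ee_rot: [0.999, -0.044, 0.001, -0.001]
contact_force: [0.5, -0.5, -0.4]
gripper_width: 50.3
grasp_force: 62.4
```

```bash
python3 -m pendant '[[0,0,0.002,0,0,0,0.04],[0,0,0.001,0,0,0,0.04],[0,0,0,0,0,0,0.04]]'
```

```text
clock: 26.15
position: [466.2, 181.8, 51.5]
ee_rot: [0.999, -0.044, 0.0, -0.0]
contact_force: [-1.0, -0.5, 1.3]
gripper_width: 50.9
grasp_force: 62.5
```

```bash
python3 -m pendant '[[0,0,0.0005,0,0,0,0.055],[0,0,0,0,0,0,0.065],[0,0,0,0,0,0,0.075],[0,0,0,0,0,0,0.08],[0,0,0,0,0,0,0.08],[0,0,-0.03,0,0,0,0.08],[0,0,-0.04,0,0,0,0.08],[0,0,-0.04,0,0,0,0.08],[0,0,-0.05,0,0,0,0.08],[0,0,-0.05,0,0,0,0.08],[0,0,0,0,0,0,0.08],[0,0,0,0,0,0,0.08]]'
python3 - <<'E'
from look import *
i=arm.get_image("wrist")["image"]; s=arm.get_image("side")["image"]
a=i[60:300]; b=cv2.resize(s[165:255,180:300],(560,420),interpolation=2)
b=cv2.resize(b,(480,360)); a=cv2.copyMakeBorder(a,0,0,0,0,0); 
o=np.zeros((600,560,3),'u1'); o[:240]=a; o[240:600,:480]=b
cv2.imwrite("pics/f1.png",cv2.cvtColor(o,cv2.COLOR_RGB2BGR))
E
```

```text
clock: 27.35
position: [465.9, 181.7, 261.7]
ee_rot: [0.999, -0.045, 0.001, -0.001]
contact_force: [-0.4, -0.2, -0.8]
gripper_width: 80.5
grasp_force: 0.0
```

View pics/f1.png

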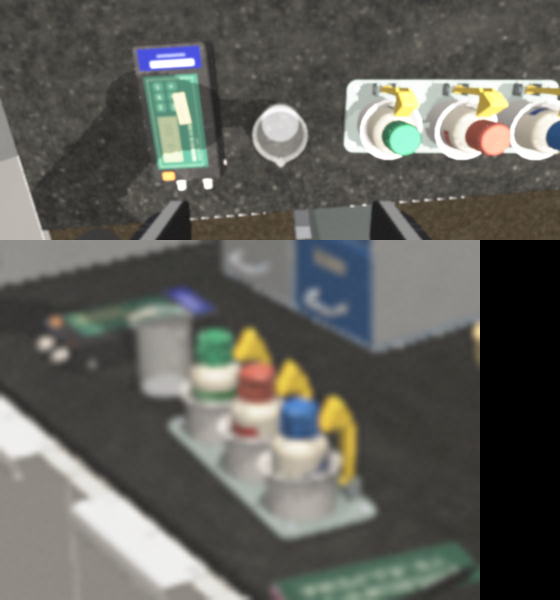

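The beaker stands upright at (280,133), midway between the meter and the rack. Three bottles are in order in the rack. A last numeric check: latch positions against the initial images, and cap heights in the side view.

```bash
python3 - <<'E'
from look import *
s0=cv2.cvtColor(cv2.imread("pics/side0.png"),cv2.COLOR_BGR2RGB); D=arm.get_image("side"); s1=D["image"]
for s in (s0,s1):
    print([(b[0].tolist(),b[1].tolist()) for b in blobs(s,(20,120,100),(35,255,255),(225,180,280,235),15)])
from numpy.linalg import inv
q=R.from_quat(D["rotation"])
for n,(x,y) in dict(green=(455.5,64.4),red=(448.8,-15.1),blue=(441.3,-94.8)).items():
    c=C[n]; b=max(blobs(s1,c[:3],c[3:],(225,180,280,245),15),key=lambda b:b[1][4])
    for z in (77.5+4,77.5+6,77.5+16):
        p=q.inv().apply(np.array([x,y,z])-D["xyz"]); print(n,b[0],b[1],z,(D["cx"]+D["fx"]*p[0]/p[2]).round(1),(D["cy"]+D["fy"]*p[1]/p[2]).round(1))
t=arm.get_image("top")
print([(b[0].tolist()) for b in blobs(t["image"],(20,120,120),(35,255,255),(200,205,295,240))])
E
```

```text
[([254.11, 203.51], [238, 187, 31, 39, 309])]
[([242.24, 191.18], [238, 187, 10, 8, 55]), ([252.63, 199.53], [249, 195, 9, 9, 60]), ([264.83, 212.34], [260, 204, 9, 22, 107])]
green [233.05 191.05] [229 187   9   9  61] 81.5 234.5 192.1
green [233.05 191.05] [229 187   9   9  61] 83.5 234.4 191.6
green [233.05 191.05] [229 187   9   9  61] 93.5 234.3 188.8
red [243.79 199.92] [240 196   9   9  75] 81.5 244.5 200.4
red [243.79 199.92] [240 196   9   9  75] 83.5 244.4 199.9
red [243.79 199.92] [240 196   9   9  75] 93.5 244.3 197.0
blue [254.27 209.08] [251 205   8   9  63] 81.5 255.1 209.4
blue [254.27 209.08] [251 205   8   9  63] 83.5 255.1 208.9
blue [254.27 209.08] [251 205   8   9  63] 93.5 254.9 206.0
[[214.4, 215.58], [243.15, 218.33], [271.89, 221.39]]
```

```bash
python3 - <<'E'
from look import *
s0=cv2.cvtColor(cv2.imread("pics/side0.png"),cv2.COLOR_BGR2RGB).astype(float); s1=arm.get_image("side")["image"].astype(float)
y=lambda s:s[...,0]-s[...,2]
for u0,v0,u1,v1 in [(239,187,247,194),(249,195,257,203),(260,204,269,213)]:
    A=np.float32(y(s0)); B=np.float32(y(s1))
    T=A[v0:v1,u0:u1]; best=[]
    for dx in np.arange(-1,3.01,.25):
        for dy in np.arange(-1,2.01,.25):
            gx,gy=np.meshgrid(np.arange(u0,u1)+dx,np.arange(v0,v1)+dy)
            best.append((np.abs(cv2.remap(B,np.float32(gx),np.float32(gy),1)-T).mean(),dx,dy))
    print(min(best), T.max())
d=arm.get_image("side"); q=R.from_quat(d["rotation"])
def pr(p): p=q.inv().apply(np.array(p)-d["xyz"]); return np.array([d["cx"]+d["fx"]*p[0]/p[2],d["cy"]+d["fy"]*p[1]/p[2]])
print("px per 5 mm +x:",pr([485,-15,88])-pr([480,-15,88]))
E
```

```text
(np.float32(1.7321428), np.float64(0.0), np.float64(0.0)) 154.0
(np.float32(3.203125), np.float64(0.0), np.float64(0.0)) 155.0
(np.float32(5.080247), np.float64(0.25), np.float64(0.0)) 154.0
px per 5 mm +x: [ 1.31129125 -0.35143677]
```

All three latches are back within 0.25 px (about 1 mm) of shut, and the caps are at seated height. Handing in.

```bash
python3 -c "
from bench import arm
print(arm.job_done())"
```

```text
the job is handed in; nothing more can be done
None
```

I set out the bench and handed the job in: green, red and blue are latched in the rack counting outwards from the meter, the beaker stands upright about midway between meter and rack, and I left the meter and brown bottle alone.

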